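# Check the brick trolley's brake lever stops short of its push bar

## Robot

A 6-joint arm with a two-finger parallel gripper is mounted at the origin on the work surface. World frame = base frame: x ahead of the robot, y to its left, z up, the work surface at z = 0. Lengths are in m, angles in rad, forces in N, time in s.
With the tool pointing down it reaches from about 0.375 to 0.9 m from the base axis. Payload 3.1 kg.
Tool frame: the origin (TCP) lies on the centre line of the jaws, within the pads' length; the fingertips stand robot.nose_length ahead of it and the grasp point (between the pads) lies 6 mm ahead of it (robot.nose_length is the distance from the TCP to the fingertips, in m); z points along the fingers, y is the line along which they close (so a half turn about z gives the same grasp; the last joint's range is limited). The gripper opens to 87 mm and grips with 3 to 60 N. Pads are 19 mm wide; open, the fingers measure 117 mm over their backs; the gripper's body (75 mm by 190 mm) begins 51 mm behind the grasp point.
Start: joints at [-1.47, 0.527, 1.433, -0, 1.181, -0.178], TCP at [0.172, -0.601, 0.221] pointing down, gripper open.
Joint ranges: [-3.08, 3.08], [-0.75, 2.2], [0.22, 2.44], [-1.43, 4.57], [0, 2.65], [-2.85, 2.85]. Speed limits (rad/s): [2.79, 2.79, 3.14, 3.14, 3.14, 3.14].

## Interface

Orientations are given as a unit quaternion [x, y, z, w].
In Python, from rig import robot gives the robot as it stands.
- The arm moves only by the shell command python3 -m crank 'ROWS' [FORCE]. ROWS is JSON, one flat list of numbers, 7 for each row, row after row: the shift along the tool's x, y, z in mm, then the turn, a rotation vector about the tool's x, y, z in degrees, then the closure in counts, from 0 (fully open) to 255 (shut). In form: [x, y, z, ax, ay, az, fingers, x, y, z, ax, ay, az, fingers, ...]. A call has exactly 5 rows; each row is the pose to reach, as a shift and turn from the pose commanded when the call began, along the tool's axes at that moment; what a row does not reach only later rows make up. A row lasts 1/12 s, in which the tool goes at most 41.7 mm and 7.16 degrees, less where a joint would pass 70% of its speed; a pose out of reach is approached as far as the arm can. A call with a gripper value outside its range is refused whole. The fingers move at their own pace and stop on an object; FORCE is the grip in N (left out, the last holds). Time passes only in rows, so rows that repeat a pose let the fingers close, or fill a call up. It gives the time, the measured TCP pose, the force, the opening and the grip force at its end, in the units of the state.
- robot.get_obs(): the state, without advancing time (a new reading comes with each control period).
- robot.camera(name): name is "scene" or "top"; returns a dict with "pixels" (384x512x3 uint8, red, green, blue), "intrinsics" (3x3 intrinsics, pixels), "k1" (the pictures are not rectified: a ray, as slopes to the right and down, at radius r is drawn at 1 + k1 r^2 times it, then the intrinsics apply), "extrinsics" (4x4, takes a point from camera to world coordinates). Camera axes: x right, y down, z forward; pixel columns grow to the right and rows downward; lengths in m; the calibration is good to about 2 mm. A picture is of the moment at which its call begins. There is no depth.
- robot.hand_in(): hands the job in; it is judged then, once.
The state is a dict: "time": time; "q": joint angles; "joint_velocities": joint speeds; "joint_torque": joint torques, N m; "position": TCP position; "tool_rot": TCP orientation; "ft_force": force on the tool from outside, world axes, zero at the start; "moment": the same for the moment, N m; "grip_width": finger opening in m; "grip_force": force on a finger pad.
Only numpy, scipy, OpenCV 4.12 (cv2) and the standard library are available. Lean on these libraries where they do the work, as an engineer would, in place of code of your own. Each camera call takes 0.05 s, during which the arm holds its last target. There are 200 camera calls.

## Task

Check the brake on the brick trolley parked at the counter: with the backs of your fingers, press its red brake lever in towards the black push bar until it stops, and let it spring fully back out. Then press it in to its stop again and finish while still holding it there, so that the gap left between lever and bar can be read. Press firmly without forcing it, from the outside only and never with a finger between lever and bar; keep off the trolley's bar and frame, and leave the things on the counter alone.

Things in the scene. Friction and masses are not known exactly. Their poses are not given: they have to be found in the camera images.
- trolley: Blue tubular brick trolley on the floor beyond the counter's far edge (world x = 0.56), handle end to the robot; never moves. Origin below the middle of its push bar, at counter-top height. x points away from the robot over the deck (yaw up to 0.2 rad), y along the bar, z up. Its deck with bricks starts 120 mm beyond the bar, some 300 to 510 mm below the counter top.
- bar_middle (a point): Middle of the push bar, on its axis, 190 mm above the counter top. The bar has a black sleeve, 32 mm diameter, 440 mm long, along the trolley's y. At its ends (y = +-270 mm) the 28 mm frame tubes slope down and away, to 140 mm beyond the bar and 30 mm below the counter top, then go straight down.
- lever_bracket: Dark steel clamp (41 mm diameter, 30 mm wide) on the push bar, carrying the brake lever; never moves. Origin on the bar's axis at the middle of the clamp; axes as the trolley's. The lever's upright pivot pin is 52 mm out from the bar's axis (+x). A 10 mm steel tube runs from under it, on its +y side, down and away.
- brake_lever (a joint): Brake lever angle (rad) about its upright pivot: 0 = fully out, at rest; grows as the lever is pressed in towards the bar; 0.22 = its stop, hard, with about 22 mm left between blade and bar sleeve. A spring resists: at the press point about 2.5 N starts it moving and about 6 N brings it to the stop. Left free it returns to 0 by itself.
- lever_pivot (a point): Pivot of the brake lever. The red blade lies level, at bar height on the far side of the bar from the robot: 9 mm thick, 16 mm high, 80 mm long, with an 16 mm ball end. Axes as the trolley's at rest, turning with the lever. From the pivot its centre line is at x = +10 mm, from y = -40 to -120 mm. Press its outer face (+x, away from bar and robot) towards -x.
- press_point (a point): Where to press: middle of the blade's section (4.5 mm inside the outer face, 8 mm below the upper edge), 90 mm along the blade from the pivot. At rest 62 mm beyond the bar's axis, 190 mm above the counter top; swings in about 20 mm to the stop. Axes as lever_pivot's. Free space beyond it (+x) and, for 300 mm or more, below it.
- blue_brick: Loose dark blue facing brick, 215 x 103 x 65 mm, on the counter; origin under its centre. Leave alone.
- clay_brick: Loose red clay brick, 215 x 103 x 65 mm, on the counter; origin under its centre. Leave alone.
- scoop: Loose stainless sample scoop, 245 mm long, 65 mm wide, about 30 mm high, on the counter; origin under the back of its bowl, handle towards its -x. Leave alone.
- feeler_gauge: Loose steel feeler gauge set, 100 mm case with some leaves fanned out, 17 mm high, on the counter; origin under the middle of the case. Leave alone.
- density_cup: Loose yellow plastic density cup, 84 mm across, 95 mm high, upright on the counter; origin under its centre. Leave alone.
- dust_brush: Loose flat dusting brush with a wooden handle, lying on the counter, about 200 mm long; origin under its middle. Leave alone.

How it is judged:
On the way, in this order (a step that is already met when the one before it is completed fails the run):
1. the fingers press the brake lever in to its stop (value of joint brake_lever above 0.205 rad and contact force between the fingers and brake_lever above 3 N), for 0.2 s.
2. the lever is let back fully out (value of joint brake_lever below 0.03 rad), for 0.2 s.
At the end, for the whole second after the job is handed in: After one press to the stop and a full return, the fingers hold the brake lever pressed in at its stop (joint above 0.205 of 0.22 rad) from its outer side with 3 to 40 N, not touching the bar; everything on the counter is within 15 mm of where it began (all of step 1 and contact force between the fingers and brake_lever below 40 N and x of the grasp point in the frame of press_point above 0.007 m and contact force between the fingers and trolley below 4 N and distance of each of blue_brick, clay_brick, scoop, feeler_gauge, density_cup, dust_brush from where it was at the start of the episode below 0.015 m); the arm keeps its last pose, push and grip.
It fails at once if the lever is forced (over 45 N) (contact force between anything else and brake_lever above 45 N).
It fails at once if the lever is taken between the fingers or a finger is put between lever and bar (x of the grasp point in the frame of press_point between -0.06 and 0.007 m and y of the grasp point in the frame of press_point between -0.05 and 0.06 m and z of the grasp point in the frame of press_point between -0.03 and 0.02 m).
It fails at once if the trolley's bar or frame is pushed on (over 5 N) (contact force between any of the fingers, the arm and trolley above 5 N).
It fails at once if a thing on the counter is moved or lifted (over 15 mm) (distance of any of blue_brick, clay_brick, scoop, feeler_gauge, density_cup, dust_brush from where it was at the start of the episode above 0.015 m).
It also fails if it takes over 48 s, if anything falls off the work surface, if the arm or the gripper's body presses on something with over 40 N, if the wrist force passes 120 N, or if a joint passes its speed limit or range.

## Working session

There is one attempt and no reset: what is moved stays moved. The work goes in short steps, Python scripts to look and compute and a shell command to move; the robot and the scene stay as the last step left them, time stands still between calls to the robot, and variables do not carry over. Pictures are saved under pics/ and viewed, at most 10 in all, crops included, and the job is handed in when it is done.

```bash
ls; mkdir -p pics
python3 - <<'E'
from rig import robot
import cv2,pickle
print(robot.nose_length)
d={}
for n in("scene","top"):
    c=robot.camera(n);d[n]=c;cv2.imwrite(f"pics/{n}0.png",c["pixels"][:,:,::-1]);print(n,c["intrinsics"],c["k1"],c["extrinsics"])
pickle.dump(d,open("c0.pkl","wb"))
print(robot.get_obs())
E
```

```text
pics
0.025
scene [[379.11622231   0.         247.26959145]
 [  0.         379.11622231 190.04152318]
 [  0.           0.           1.        ]] 0.009424731787505644 [[ 0.85245859  0.40590746 -0.32947457  1.01580748]
 [ 0.52264688 -0.67666566  0.51861722 -0.76160018]
 [-0.01243353 -0.61429856 -0.78897572  1.28380406]
 [ 0.          0.          0.          1.        ]]
top [[408.7834394    0.         257.32822712]
 [  0.         408.7834394  190.59634674]
 [  0.           0.           1.        ]] -0.04887707583345459 [[ 0.02875961 -0.99398875  0.10563734  0.38124799]
 [-0.99951005 -0.02729059  0.01532577 -0.00772769]
 [-0.01235074 -0.10602635 -0.99428661  1.41911964]
 [ 0.          0.          0.          1.        ]]
{'time': 0.1, 'q': array([-1.47050188e+00,  5.28386657e-01,  1.43373819e+00, -1.70628388e-06,
        1.18138505e+00, -1.78485659e-01]), 'joint_velocities': array([ 0.00011585, -0.00175533, -0.00410933, -0.00104184,  0.00068916,
       -0.00156233]), 'joint_torque': array([-6.18926988e-04, -4.40986347e+01, -1.77151144e+01,  6.34610583e-02,
        5.34216268e-02, -3.97436929e-05]), 'position': array([ 0.17196095, -0.60021424,  0.22047266]), 'tool_rot': array([ 9.90300426e-01,  1.38939369e-01,  3.66799655e-05, -9.57919328e-04]), 'ft_force': array([-0.28135758, -0.3922704 , -0.96596479]), 'moment': array([-0.0152048 , -0.00862099,  0.03886874]), 'grip_force': 0.0, 'grip_width': 0.0872501971982635}
```

View pics/scene0.png

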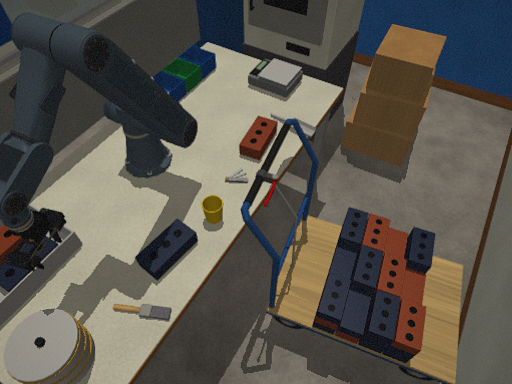

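View pics/top0.png

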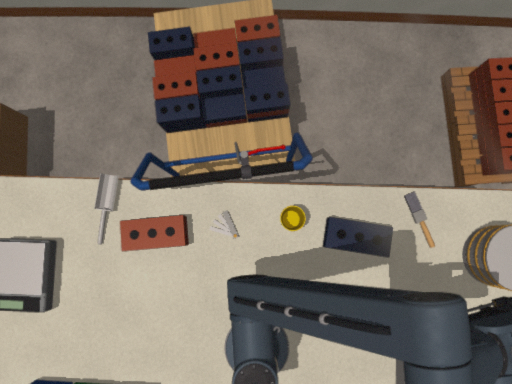

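The top view shows the bar from (150,183) to (297,168), the clamp near (245,170) and the red blade at (250–285,150). The scene view shows the blade near (270,193). Next I measure both.

```bash
cat > h.py <<'E'
import numpy as np,cv2
def und(c,uv):
    K=c["intrinsics"];p=(np.atleast_2d(uv)-K[:2,2])/K[0,0];s=p.copy()
    for _ in range(20): s=p/(1+c["k1"]*(s**2).sum(1,keepdims=True))
    return s
def ray(c,uv):
    s=und(c,uv);E=c["extrinsics"];d=np.c_[s,np.ones(len(s))]@E[:3,:3].T
    return E[:3,3],d
def onz(c,uv,z):
    o,d=ray(c,uv);return o+d*((z-o[2])/d[:,2])[:,None]
def proj(c,P):
    E=c["extrinsics"];q=(np.atleast_2d(P)-E[:3,3])@E[:3,:3];s=q[:,:2]/q[:,2:]
    return s*(1+c["k1"]*(s**2).sum(1,keepdims=True))*c["intrinsics"][0,0]+c["intrinsics"][:2,2]
def tri(a,ua,b,ub):
    o1,d1=ray(a,ua);o2,d2=ray(b,ub);d1=d1[0];d2=d2[0]
    t=np.linalg.lstsq(np.c_[d1,-d2],o2-o1,rcond=None)[0]
    p,q=o1+t[0]*d1,o2+t[1]*d2;return (p+q)/2,np.linalg.norm(p-q)
def redmask(im,box):
    h=cv2.cvtColor(im,cv2.COLOR_RGB2HSV);m=((h[...,0]<6)|(h[...,0]>174))&(h[...,1]>170)&(h[...,2]>90)
    k=np.zeros_like(m);k[box[1]:box[3],box[0]:box[2]]=1;return m&k
def ends(m):
    v,u=np.nonzero(m);p=np.c_[u,v].astype(float);c=p.mean(0);_,_,V=np.linalg.svd(p-c);t=(p-c)@V[0]
    return c,c+V[0]*t.min(),c+V[0]*t.max(),len(p)
E
python3 - <<'E'
import pickle;from h import *
d=pickle.load(open("c0.pkl","rb"));T,S=d["top"],d["scene"]
mt=redmask(T["pixels"],(240,135,300,168));ms=redmask(S["pixels"],(255,172,290,215))
et=ends(mt);es=ends(ms);print(et,es)
print(onz(T,np.array(et[:3]),.19),onz(S,np.array(es[:3]),.19),tri(T,et[0],S,es[0]))
# bar: dark pixels near line in top
pts=onz(T,[[150,183],[297,168],[246,172],[245,155]],.19);print(pts)
# view
a=cv2.resize(T["pixels"][125:200,120:320],None,fx=4,fy=4,interpolation=3)
b=cv2.resize(S["pixels"][110:260,225:335],None,fx=3.6,fy=3.6,interpolation=3)[:540]
b=np.vstack([b[:300,:],]) if 0 else b
cv2.imwrite("pics/cropT.png",a[...,::-1])
E
```

```text
(array([265.86597938, 149.07216495]), array([283.99237579, 145.95565566]), array([247.8570351 , 152.16848045]), 97) (array([269.84, 193.48]), array([275.06877968, 181.02888366]), array([264.85198678, 205.35778729]), 75)
[[ 0.64019934 -0.01120991  0.19      ]
 [ 0.6513756  -0.06638946  0.19      ]
 [ 0.62913061  0.0435602   0.19      ]] [[ 0.63752309 -0.0139634   0.19      ]
 [ 0.62554117  0.04684633  0.19      ]
 [ 0.64840323 -0.06919072  0.19      ]] (array([ 0.63875699, -0.01237999,  0.18969599]), np.float64(0.0037639694578667587))
[[ 0.52614274  0.33918887  0.19      ]
 [ 0.58420289 -0.10736774  0.19      ]
 [ 0.56772462  0.04728364  0.19      ]
 [ 0.62011345  0.05201245  0.19      ]]
```

View pics/cropT.png

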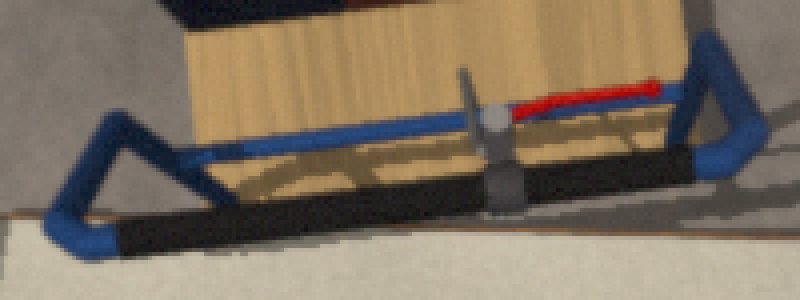

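The crop shows the sleeve ends at about image (150,184.5) and (293.7,166.2), the pivot at (244.2,154.2) and the ball end at (283.7,146.8).

Run:
```python
import pickle;from h import *
from scipy.spatial.transform import Rotation as R
from rig import robot
d=pickle.load(open("c0.pkl","rb"));T,S=d["top"],d["scene"]
b=onz(T,[[150,184.5],[293.75,166.25]],.19);L=np.linalg.norm(b[0]-b[1]);v=(b[0]-b[1])/L;yaw=np.arctan2(-v[0],v[1]);print("sleeve",L,"yaw",yaw)
M=b.mean(0);ex=np.r_[np.cos(yaw),np.sin(yaw),0];ey=np.r_[-np.sin(yaw),np.cos(yaw),0]
loc=lambda P:np.c_[(P-M)@ex,(P-M)@ey]
n=["pivot","ball","blade root","clamp"]
P=onz(T,[[244.25,154.25],[283.75,146.75],[249.5,153],[246.2,172]],.19)
for a,p,l in zip(n,P,loc(P)):print(a,p,l)
ms=redmask(S["pixels"],(255,172,290,215));es=ends(ms);print("scene blade",loc(onz(S,np.array(es[:3]),.19)))
o=robot.get_obs();print(R.from_quat(o["tool_rot"]).as_matrix().round(3))
```

```text
sleeve 0.441550110004769 yaw 0.15411461152216097
pivot [0.6223805  0.05437961 0.19      ] [ 0.05596693 -0.07587769]
ball [ 0.64888098 -0.06570095  0.19      ] [ 0.06372032 -0.198603  ]
blade root [0.62667908 0.03845758 0.19      ] [ 0.05777044 -0.09227086]
clamp [0.5677409  0.04667551 0.19      ] [ 0.0007923  -0.07510301]
scene blade [[ 0.06043903 -0.14573516]
 [ 0.05793373 -0.08380687]
 [ 0.06271253 -0.20197807]]
[[ 0.961  0.275 -0.   ]
 [ 0.275 -0.961  0.002]
 [ 0.    -0.002 -1.   ]]
```

Everything agrees with the given sizes: sleeve 441 mm, ball at (62,−198) and clamp at y=−75. Yaw is 0.154, and the press point comes out at (0.642,−0.033,0.19). I raise the arm, close the fingers and cross over at height.

```bash
python3 -m crank '[0,0,-40,0,0,0,255,0,0,-80,0,0,0,255,0,0,-90,0,0,0,255,32,-20,-90,0,0,0,255,64,-40,-90,0,0,0,255]' 20
python3 -m crank '[32,-20,0,0,0,0,255,64,-40,0,0,0,0,255,96,-60,0,0,0,0,255,128,-80,0,0,0,0,255,160,-100,0,0,0,0,255]'
python3 -m crank '[32,-20,0,0,0,0,255,64,-40,0,0,0,0,255,96,-60,0,0,0,0,255,128,-80,0,0,0,0,255,160,-100,0,0,0,0,255]'
python3 -m crank '[32,-20,0,0,0,0,255,64,-40,0,0,0,0,255,96,-60,0,0,0,0,255,128,-80,0,0,0,0,255,160,-100,0,0,0,0,255]'
python3 -m crank '[32,-20,0,0,0,-5,255,64,-40,0,0,0,-10,255,90,-56,0,0,0,-16,255,113,-70,0,0,0,-22,255,113,-70,0,0,0,-28,255]'
python3 -m crank '[0,0,0,0,0,-6,255,0,0,0,0,0,-12,255,0,0,0,0,0,-18,255,0,0,0,0,0,-24,255,0,0,0,0,0,-30,255]'
python3 -m crank '[0,0,0,0,0,-6,255,0,0,0,0,0,-12,255,0,0,0,0,0,-18,255,0,0,0,0,0,-24,255,0,0,0,0,0,-25,255]'
```

```text
time: 0.52
position: [0.222, -0.546, 0.3122]
tool_rot: [0.991, 0.137, 0.0, 0.002]
ft_force: [-0.0, -0.6, -0.6]
grip_width: 0.0617
grip_force: 0.0
time: 0.93
position: [0.3496, -0.4028, 0.311]
tool_rot: [0.99, 0.139, -0.0, -0.0]
ft_force: [0.1, 0.7, -0.7]
grip_width: 0.0284
grip_force: 0.0
time: 1.35
position: [0.4759, -0.2626, 0.311]
tool_rot: [0.99, 0.139, -0.0, -0.0]
ft_force: [0.9, -0.6, -0.3]
grip_width: 0.0018
grip_force: 0.0
time: 1.77
position: [0.6021, -0.1225, 0.3108]
tool_rot: [0.99, 0.139, -0.0, -0.0]
ft_force: [0.3, 0.4, 0.0]
grip_width: 0.0006
grip_force: 0.0
time: 2.18
position: [0.6935, -0.0211, 0.31]
tool_rot: [0.925, 0.379, 0.001, -0.001]
ft_force: [-0.2, 0.3, 0.6]
grip_width: 0.0002
grip_force: 0.0
time: 2.6
position: [0.6905, -0.0257, 0.3104]
tool_rot: [0.797, 0.604, -0.001, -0.001]
ft_force: [-0.5, -0.3, 0.8]
grip_width: 0.0004
grip_force: 0.0
time: 3.02
position: [0.6905, -0.0258, 0.3105]
tool_rot: [0.649, 0.761, -0.0, -0.001]
ft_force: [0.3, -0.4, -0.8]
grip_width: 0.0007
grip_force: 0.0
```

Run:
```python
from rig import robot
import cv2
c=robot.camera("scene");a=cv2.resize(c["pixels"][110:260,190:340],None,fx=4,fy=4,interpolation=3)
cv2.imwrite("pics/s1.png",a[...,::-1])
```

```text
(no output)
```

View pics/s1.png

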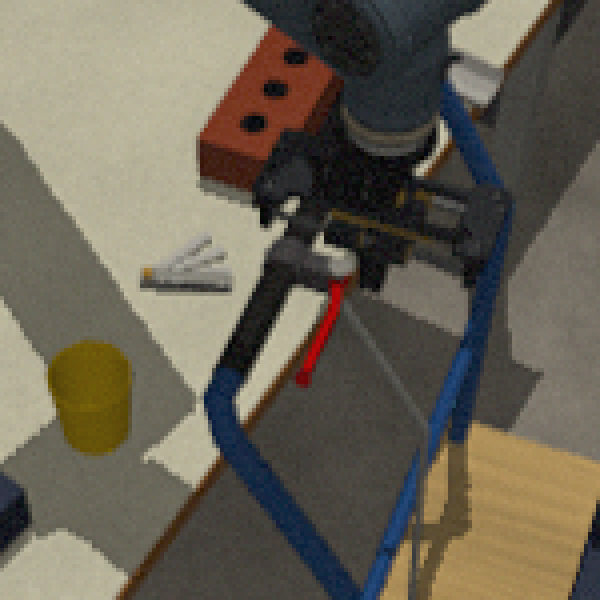

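The closed fingers hang beyond the blade at crop (375,270), and the hand's long side lies across the bar. Clearance over the bar should be about 40 mm, so I descend and watch the force.

```bash
python3 -m crank '[0,0,20,0,0,0,255,0,0,40,0,0,0,255,0,0,60,0,0,0,255,0,0,75,0,0,0,255,0,0,75,0,0,0,255]'
python3 -m crank '[0,0,10,0,0,0,255,0,0,20,0,0,0,255,0,0,28,0,0,0,255,0,0,32,0,0,0,255,0,0,32,0,0,0,255]'
python3 - <<'E'
from rig import robot
import cv2,numpy as np
from scipy.spatial.transform import Rotation as R
o=robot.get_obs();print(o["position"],R.from_quat(o["tool_rot"]).as_matrix().round(3),o["ft_force"])
c=robot.camera("scene");a=cv2.resize(c["pixels"][110:260,190:340],None,fx=4,fy=4,interpolation=3)
cv2.imwrite("pics/s2.png",a[...,::-1])
E
```

```text
time: 3.48
position: [0.6882, -0.0254, 0.2318]
tool_rot: [0.65, 0.76, -0.002, -0.004]
ft_force: [-0.5, 0.0, -0.6]
grip_width: 0.0003
grip_force: 0.0
time: 3.9
position: [0.6902, -0.0258, 0.2032]
tool_rot: [0.65, 0.76, -0.0, -0.001]
ft_force: [-0.7, -0.0, 0.5]
grip_width: 0.0006
grip_force: 0.0
[ 0.69022718 -0.02576667  0.20318805] [[-0.156  0.988 -0.002]
 [ 0.988  0.156  0.   ]
 [ 0.001 -0.002 -1.   ]] [-0.74875701 -0.00820011  0.48253123]
```

View pics/s2.png

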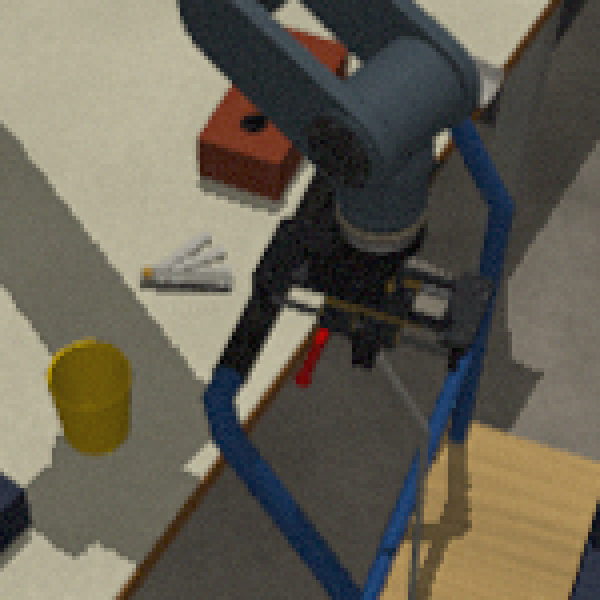

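The fingers are outside the blade (tips at crop (362,355), blade at (315,350)) with no contact. Now I move in towards the bar in stages.

```bash
python3 -m crank '[0,-6,0,0,0,0,255,0,-12,0,0,0,0,255,0,-18,0,0,0,0,255,0,-24,0,0,0,0,255,0,-24,0,0,0,0,255]'
python3 -m crank '[0,-2,0,0,0,0,255,0,-4,0,0,0,0,255,0,-6,0,0,0,0,255,0,-8,0,0,0,0,255,0,-8,0,0,0,0,255]'
python3 -m crank '[0,-2,0,0,0,0,255,0,-4,0,0,0,0,255,0,-6,0,0,0,0,255,0,-8,0,0,0,0,255,0,-8,0,0,0,0,255]'
```

```text
time: 4.37
position: [0.6655, -0.0297, 0.2048]
tool_rot: [0.65, 0.76, -0.0, -0.0]
ft_force: [-0.4, 0.3, -0.3]
grip_width: 0.0003
grip_force: 0.0
time: 4.78
position: [0.6588, -0.0309, 0.2043]
tool_rot: [0.65, 0.76, -0.0, -0.0]
ft_force: [0.4, 0.4, 0.5]
grip_width: 0.0003
grip_force: 0.0
time: 5.2
position: [0.6508, -0.0321, 0.2043]
tool_rot: [0.65, 0.76, -0.0, -0.0]
ft_force: [0.0, -0.7, 0.4]
grip_width: 0.0001
grip_force: 0.0
```

No contact after 40 mm, where I expected it at about 30. I look before going further.

Run:
```python
from rig import robot
import cv2,numpy as np,pickle
from h import *
o=robot.get_obs();print(o["position"],o["ft_force"])
c=robot.camera("scene");t=robot.camera("top");pickle.dump(dict(scene=c,top=t),open("c3.pkl","wb"))
a=cv2.resize(c["pixels"][160:220,230:310],None,fx=8,fy=8,interpolation=3)
b=cv2.resize(t["pixels"][130:180,230:300],None,fx=9,fy=9,interpolation=3)
cv2.imwrite("pics/s3.png",a[...,::-1])
print("tip proj crop",(proj(c,[o["position"]-[0,0,.025],[.642,-.033,.19]])-[230,160])*8)
m=redmask(c["pixels"],(255,172,290,215));e=ends(m);print(e, onz(c,np.array(e[:3]),.19))
```

```text
[ 0.65080894 -0.03208772  0.20431503] [ 0.03118316 -0.74973774  0.41187665]
tip proj crop [[323.8226344  321.5696052 ]
 [306.58442912 300.75286266]]
(array([266.16666667, 202.55555556]), array([267.78533315, 198.9048208 ]), array([264.90494603, 205.40123589]), 18) [[ 0.64630354 -0.05614317  0.19      ]
 [ 0.64324345 -0.03909956  0.19      ]
 [ 0.64865815 -0.06925814  0.19      ]]
```

View pics/s3.png

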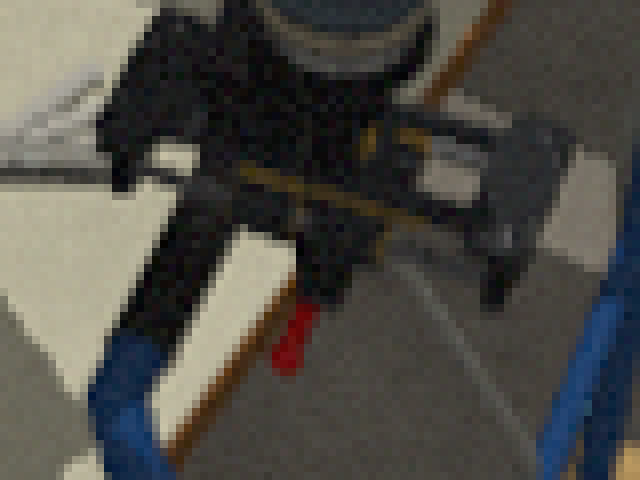

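The blade hasn't moved and the finger seems to end above it. I check the fingertip height against the images.

Run:
```python
import pickle;from h import *
d=pickle.load(open("c3.pkl","rb"));c=d["scene"]
a=.155;ex=np.r_[np.cos(a),np.sin(a),0];ey=np.r_[-np.sin(a),np.cos(a),0]
p=np.array([.6508,-.0321,.2043]);q=np.array([.6902,-.0258,.2032]);r=np.array([.6905,-.0258,.3105])
for z in(.025,.020,.015,.010,.005):
    f=lambda p,o,s:((proj(c,[p+ex*sx*.0+sx*ex-ey*.0095-[0,0,z] for sx in(-.008,.008)])-o)*s).round(0).tolist()
    print(z,"s3",f(p,[230,160],8),"s2",f(q,[190,110],4),"s1",f(r,[190,110],4))
g=c["pixels"].astype(int).sum(2)
print(g[190:206,264:278])
t=d["top"]; cv2.imwrite("pics/t3.png",cv2.resize(t["pixels"][125:190,210:310],None,fx=8,fy=8,interpolation=3)[...,::-1])
```

```text
0.025 s3 [[300.0, 332.0], [333.0, 343.0]] s2 [[352.0, 380.0], [369.0, 386.0]] s1 [[358.0, 306.0], [377.0, 311.0]]
0.02 s3 [[300.0, 325.0], [334.0, 336.0]] s2 [[352.0, 377.0], [369.0, 382.0]] s1 [[359.0, 302.0], [377.0, 308.0]]
0.015 s3 [[300.0, 319.0], [334.0, 330.0]] s2 [[352.0, 374.0], [369.0, 379.0]] s1 [[359.0, 298.0], [377.0, 304.0]]
0.01 s3 [[301.0, 312.0], [334.0, 323.0]] s2 [[352.0, 370.0], [370.0, 376.0]] s1 [[359.0, 295.0], [378.0, 300.0]]
0.005 s3 [[301.0, 305.0], [335.0, 316.0]] s2 [[353.0, 367.0], [370.0, 372.0]] s1 [[360.0, 291.0], [378.0, 296.0]]
[[396 372 270  24  46  57  73  69  67  90  64  66 100 135]
 [537 526 439   4  48  46  82  45  73  67  72  88 107 155]
 [536 533 492  43  48  87  77  70  78  54  48  65  83 143]
 [522 518 435  55  36  22  68  49  49  63 128 130 118 131]
 [545 483 295  83  60  51  78  55  31  61 153 174 163 169]
 [508 372 161  63  53  42  64  55  46  76 190 183 187 172]
 [396 185  87  77  46  73  28  33  76 149 201 197 176 186]
 [253 120 116  83  86  96  80  65  91 175 197 184 196 193]
 [153 142 136 104  95  89 129 109 146 195 192 199 192 192]
 [115 122 140 120 114 155 190 161 187 197 198 191 206 194]
 [131 154 100 117 143 156 208 193 206 200 189 200 197 191]
 [150 157 127 112 143 201 200 198 197 199 196 196 189 190]
 [170 115 143 107 151 219 202 206 191 204 191 192 200 204]
 [124 114 137 141 189 202 207 188 203 207 207 210 193 196]
 [110 151 152 141 198 197 203 199 189 222 200 210 201 198]
 [136 136 124 149 181 196 199 200 220 197 209 210 199 196]]
```

View pics/t3.png

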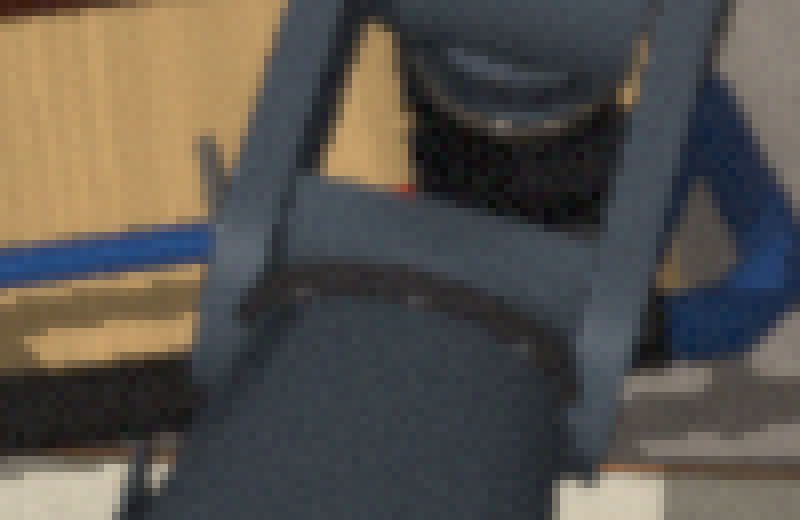

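The fingertip appears about level with the TCP rather than 25 mm ahead of it, and I'm close to the forbidden zone. I back out and check the finger length, including against the first picture, where the gripper was open.

```bash
python3 -m crank '[0,10,0,0,0,0,255,0,20,0,0,0,0,255,0,30,0,0,0,0,255,0,40,0,0,0,0,255,0,40,0,0,0,0,255]'
python3 - <<'E'
import pickle;from h import *
from rig import robot
d=pickle.load(open("c0.pkl","rb"));c=d["scene"]
p=np.array([.172,-.6002,.2205]);y=np.array([.275,-.961,0]);x=np.array([.961,.275,0])
for z in(.025,.0): print(z,[(proj(c,p+s*y*.05+np.r_[0,0,-z])[0]-[0,180])*6 for s in(-1,1)])
a=cv2.resize(c["pixels"][180:280,0:100],None,fx=6,fy=6,interpolation=3)
o=robot.get_obs()["position"];print(o)
c=robot.camera("scene");print((proj(c,[o,o-[0,0,.025]])-[240,150])*8)
b=cv2.resize(c["pixels"][150:222,240:312],None,fx=8,fy=8,interpolation=3)
cv2.imwrite("pics/o.png",np.hstack([cv2.convertScaleAbs(a[:576,:224*1+176],alpha=2,beta=20),cv2.convertScaleAbs(b[:,:400],alpha=2,beta=20)])[...,::-1])
E
```

```text
time: 5.72
position: [0.6927, -0.0258, 0.2043]
tool_rot: [0.649, 0.76, 0.001, 0.001]
ft_force: [-0.5, -0.1, -0.7]
grip_width: 0.0004
grip_force: 0.0
0.025 [array([374.29892435, 386.32570418]), array([267.32035361, 548.66581502])]
0.0 [array([355.88090935, 363.10075703]), array([246.1614118 , 526.99733509])]
[ 0.69272803 -0.02575896  0.20433533]
[[335.71278939 397.43815474]
 [332.38050532 430.58491373]]
```

View pics/o.png

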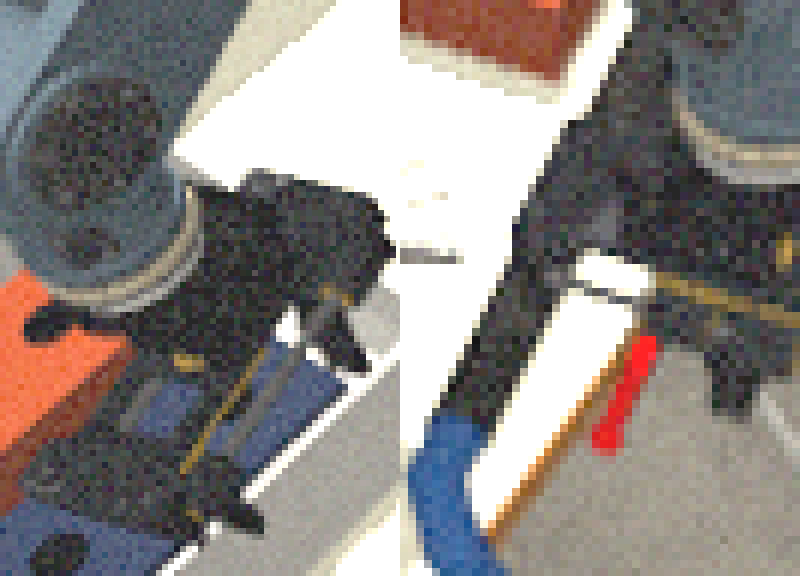

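Both views put the real fingertips only 5–10 mm ahead of the TCP, so they passed over the blade. I lower by 22 mm, which still leaves the hand at least 16 mm above the clamp, and come in again.

```bash
python3 -m crank '[0,0,6,0,0,0,255,0,0,12,0,0,0,255,0,0,18,0,0,0,255,0,0,22,0,0,0,255,0,0,22,0,0,0,255]'
python3 -m crank '[0,-5,0,0,0,0,255,0,-10,0,0,0,0,255,0,-15,0,0,0,0,255,0,-20,0,0,0,0,255,0,-20,0,0,0,0,255]'
python3 -m crank '[0,-2,0,0,0,0,255,0,-4,0,0,0,0,255,0,-6,0,0,0,0,255,0,-7,0,0,0,0,255,0,-7,0,0,0,0,255]'
python3 -m crank '[0,-1,0,0,0,0,255,0,-2,0,0,0,0,255,0,-3,0,0,0,0,255,0,-4,0,0,0,0,255,0,-4,0,0,0,0,255]'
```

```text
time: 6.18
position: [0.6895, -0.0257, 0.1806]
tool_rot: [0.65, 0.76, -0.001, -0.001]
ft_force: [-0.5, -0.1, -0.1]
grip_width: 0.0008
grip_force: 0.0
time: 6.6
position: [0.6698, -0.0291, 0.1827]
tool_rot: [0.65, 0.76, -0.0, -0.0]
ft_force: [0.1, 0.3, -0.8]
grip_width: 0.0006
grip_force: 0.0
time: 7.02
position: [0.664, -0.0301, 0.1824]
tool_rot: [0.65, 0.76, -0.0, -0.0]
ft_force: [0.3, -0.1, -1.0]
grip_width: 0.0004
grip_force: 0.0
time: 7.43
position: [0.66, -0.0307, 0.1823]
tool_rot: [0.65, 0.76, -0.0, -0.0]
ft_force: [-0.1, 0.1, -0.7]
grip_width: 0.0007
grip_force: 0.0
```

```bash
python3 -m crank '[0,-1,0,0,0,0,255,0,-2,0,0,0,0,255,0,-3,0,0,0,0,255,0,-3,0,0,0,0,255,0,-3,0,0,0,0,255]'
python3 - <<'E'
import pickle;from h import *
from rig import robot
o=robot.get_obs();print(o["position"],o["ft_force"])
c=robot.camera("scene");g=c["pixels"]
m=redmask(g,(255,172,290,215));e=ends(m);print(e)
pickle.dump(c,open("c4.pkl","wb"))
b=cv2.resize(g[165:220,235:305],None,fx=10,fy=10,interpolation=3)
cv2.imwrite("pics/p4.png",cv2.convertScaleAbs(b,alpha=2,beta=20)[...,::-1])
E
```

```text
time: 7.85
position: [0.6578, -0.0311, 0.1824]
tool_rot: [0.65, 0.76, 0.0, 0.0]
ft_force: [2.1, 0.8, -1.6]
grip_width: 0.0003
grip_force: 1.0
[ 0.65776891 -0.03109695  0.1823927 ] [ 2.08365535  0.76300635 -1.55375924]
(array([266.2, 202.1]), array([267.67665142, 197.88667544]), array([265.05415004, 205.36944986]), 20)
```

View pics/p4.png

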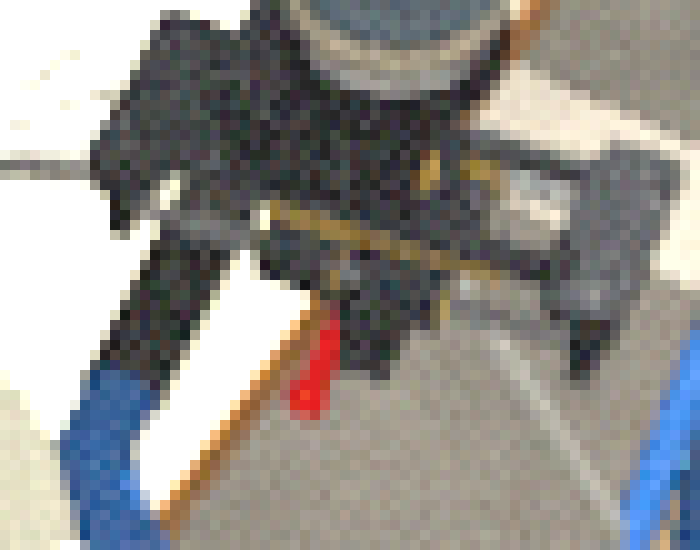

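Contact: 2.2 N, and the finger now lies against the blade's outer face (crop (365,350), just right of the red). Pressing in.

```bash
python3 -m crank '[0,-3,0,0,0,0,255,0,-6,0,0,0,0,255,0,-9,0,0,0,0,255,0,-12,0,0,0,0,255,0,-12,0,0,0,0,255]' 30
python3 -m crank '[0,-1,0,0,0,0,255,0,-2,0,0,0,0,255,0,-3,0,0,0,0,255,0,-4,0,0,0,0,255,0,-4,0,0,0,0,255]'
python3 -m crank '[0,-1,0,0,0,0,255,0,-2,0,0,0,0,255,0,-2,0,0,0,0,255,0,-2,0,0,0,0,255,0,-2,0,0,0,0,255]'
```

```text
time: 8.32
position: [0.6463, -0.0341, 0.1826]
tool_rot: [0.65, 0.76, 0.0, 0.002]
ft_force: [5.7, -2.0, -3.9]
grip_width: 0.0007
grip_force: 2.7
time: 8.73
position: [0.6431, -0.0347, 0.1826]
tool_rot: [0.65, 0.76, 0.001, 0.002]
ft_force: [6.4, -2.2, -3.9]
grip_width: 0.0001
grip_force: 3.0
time: 9.15
position: [0.6413, -0.035, 0.1826]
tool_rot: [0.65, 0.76, 0.001, 0.002]
ft_force: [6.8, -1.2, -3.8]
grip_width: 0.0007
grip_force: 3.2
```

```bash
python3 -m crank '[0,-1,0,0,0,0,255,0,-2,0,0,0,0,255,0,-2,0,0,0,0,255,0,-2,0,0,0,0,255,0,-2,0,0,0,0,255]'
python3 -m crank '[0,-1,0,0,0,0,255,0,-1,0,0,0,0,255,0,-1,0,0,0,0,255,0,-1,0,0,0,0,255,0,-1,0,0,0,0,255]'
python3 -m crank '[0,-1,0,0,0,0,255,0,-1,0,0,0,0,255,0,-1,0,0,0,0,255,0,-1,0,0,0,0,255,0,-1,0,0,0,0,255]'
```

```text
time: 9.57
position: [0.64, -0.0352, 0.1827]
tool_rot: [0.65, 0.76, 0.002, 0.003]
ft_force: [7.6, -1.4, -4.4]
grip_width: 0.0004
grip_force: 3.8
time: 9.98
position: [0.6399, -0.0352, 0.1827]
tool_rot: [0.65, 0.76, 0.002, 0.004]
ft_force: [9.8, 0.5, -4.8]
grip_width: 0.0004
grip_force: 4.6
time: 10.4
position: [0.6399, -0.0352, 0.1828]
tool_rot: [0.65, 0.76, 0.003, 0.004]
ft_force: [11.1, -0.7, -6.9]
grip_width: 0.0006
grip_force: 5.4
```

The motion stopped and the force is climbing, as at a stop. I check the lever angle from the ball end.

```bash
cat > look.py <<'E'
import sys;from h import *
from rig import robot
o=robot.get_obs();print(o["position"],o["ft_force"],o["time"])
c=robot.camera("scene");g=c["pixels"]
m=redmask(g,(235,172,290,220));e=ends(m);P=onz(c,np.array(e[:3]),.19);print(e,P)
piv=np.array([.619,.056]) # pivot by the trolley model
a=.154;v=P[np.argmin(P[:,1])][:2]-piv;x=v@[np.cos(a),np.sin(a)];y=v@[-np.sin(a),np.cos(a)]
print("lever angle of ball end",np.arctan2(x,-y),"(rest value comes from 1st picture: ball .6484,-.0692)")
v=np.array([.6484,-.0692])-piv;x=v@[np.cos(a),np.sin(a)];y=v@[-np.sin(a),np.cos(a)];print("rest",np.arctan2(x,-y))
b=cv2.resize(g[165:220,235:305],None,fx=10,fy=10,interpolation=3)
cv2.imwrite(sys.argv[1],cv2.convertScaleAbs(b,alpha=2,beta=20)[...,::-1])
E
python3 look.py pics/p5.png
```

```text
[ 0.63985874 -0.03524263  0.1828093 ] [11.07254924 -0.65257839 -6.852842  ] 10.4
(array([259.94736842, 199.78947368]), array([262.69096977, 195.78810838]), array([257.82723987, 202.8815442 ]), 19) [[ 0.62113486 -0.05697827  0.19      ]
 [ 0.62055694 -0.03638009  0.19      ]
 [ 0.62157507 -0.07267286  0.19      ]]
lever angle of ball end -0.13399014806150658 (rest value comes from 1st picture: ball .6484,-.0692)
rest 0.07664543125025061
```

View pics/p5.png

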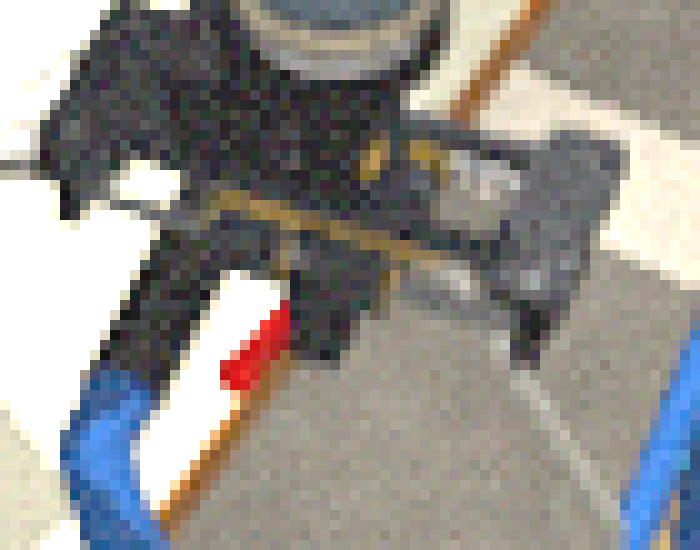

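The image shows the lever swung in by about 0.21 rad (ball at crop (235,375)), and the force is rising with no motion, so it is at its stop and clear of the bar. I let it out fully, then press again.

```bash
python3 -m crank '[0,7,0,0,0,0,255,0,14,0,0,0,0,255,0,21,0,0,0,0,255,0,28,0,0,0,0,255,0,34,0,0,0,0,255]'
python3 -m crank '[0,0,0,0,0,0,255,0,0,0,0,0,0,255,0,0,0,0,0,0,255,0,0,0,0,0,0,255,0,0,0,0,0,0,255]'
python3 -m crank '[0,0,0,0,0,0,255,0,0,0,0,0,0,255,0,0,0,0,0,0,255,0,0,0,0,0,0,255,0,0,0,0,0,0,255]'
python3 look.py pics/p6.png
```

```text
time: 10.87
position: [0.6681, -0.029, 0.1821]
tool_rot: [0.65, 0.76, -0.001, -0.001]
ft_force: [0.7, -0.3, -0.2]
grip_width: 0.0001
grip_force: 0.0
time: 11.28
position: [0.6685, -0.0293, 0.1823]
tool_rot: [0.65, 0.76, -0.0, -0.0]
ft_force: [-0.5, 0.2, -0.8]
grip_width: 0.0002
grip_force: 0.0
time: 11.7
position: [0.6691, -0.0293, 0.1823]
tool_rot: [0.65, 0.76, -0.0, -0.0]
ft_force: [-0.1, 0.2, 1.7]
grip_width: 0.0003
grip_force: 0.0
[ 0.66906191 -0.02931715  0.18234129] [-0.05101043  0.17746538  1.6626261 ] 11.7
(array([266.625     , 201.04166667]), array([268.68395088, 196.2967876 ]), array([264.76357711, 205.3313399 ]), 24) [[ 0.64438837 -0.04949698  0.19      ]
 [ 0.64023336 -0.02724897  0.19      ]
 [ 0.64807757 -0.06925212  0.19      ]]
lever angle of ball end 0.07411158884162353 (rest value comes from 1st picture: ball .6484,-.0692)
rest 0.07664543125025061
```

The lever is back out at its rest angle. Second press, to be held.

```bash
python3 -m crank '[0,-5,0,0,0,0,255,0,-10,0,0,0,0,255,0,-15,0,0,0,0,255,0,-20,0,0,0,0,255,0,-24,0,0,0,0,255]'
python3 -m crank '[0,-2,0,0,0,0,255,0,-4,0,0,0,0,255,0,-6,0,0,0,0,255,0,-8,0,0,0,0,255,0,-9,0,0,0,0,255]'
python3 -m crank '[0,-1,0,0,0,0,255,0,-2,0,0,0,0,255,0,-2,0,0,0,0,255,0,-2,0,0,0,0,255,0,-2,0,0,0,0,255]'
python3 -m crank '[0,-1,0,0,0,0,255,0,-1,0,0,0,0,255,0,-1,0,0,0,0,255,0,-1,0,0,0,0,255,0,-1,0,0,0,0,255]'
python3 -m crank '[0,0,0,0,0,0,255,0,0,0,0,0,0,255,0,0,0,0,0,0,255,0,0,0,0,0,0,255,0,0,0,0,0,0,255]'
python3 look.py pics/p7.png
```

```text
time: 12.17
position: [0.6468, -0.0339, 0.1825]
tool_rot: [0.65, 0.76, 0.001, 0.002]
ft_force: [5.5, -1.6, -4.1]
grip_width: 0.0001
grip_force: 2.9
time: 12.58
position: [0.6399, -0.0351, 0.1828]
tool_rot: [0.65, 0.76, 0.003, 0.004]
ft_force: [9.7, 0.2, -6.8]
grip_width: 0.0005
grip_force: 5.0
time: 13.0
position: [0.6399, -0.0352, 0.1828]
tool_rot: [0.65, 0.76, 0.004, 0.005]
ft_force: [12.2, 0.5, -8.2]
grip_width: 0.0005
grip_force: 5.9
time: 13.42
position: [0.6398, -0.0352, 0.1828]
tool_rot: [0.65, 0.76, 0.005, 0.006]
ft_force: [13.8, 0.6, -9.2]
grip_width: 0.0004
grip_force: 6.8
time: 13.83
position: [0.6398, -0.0352, 0.1829]
tool_rot: [0.65, 0.76, 0.005, 0.006]
ft_force: [13.6, 0.9, -9.1]
grip_width: 0.0002
grip_force: 6.8
[ 0.63980398 -0.03518768  0.18285282] [13.59821358  0.89248581 -9.0650675 ] 13.8333
(array([260.19047619, 199.61904762]), array([262.92699879, 195.94561773]), array([257.78895462, 202.84278168]), 21) [[ 0.62149822 -0.05587473  0.19      ]
 [ 0.62164429 -0.03655817  0.19      ]
 [ 0.62137162 -0.07259623  0.19      ]]
lever angle of ball end -0.13555968843877436 (rest value comes from 1st picture: ball .6484,-.0692)
rest 0.07664543125025061
```

The lever is at the same stop with a steady total of about 16 N. The contact direction is the same as in the first press, and nothing else is touched.

```bash
python3 -c "
from rig import robot
print(robot.hand_in())"
```

```text
the job is handed in; nothing more can be done
None
```

I pressed the brake lever to its stop, let it spring fully back out, then pressed it in again and handed the job in holding it there with about 16 N; hand-in returned no verdict, and the angle is confirmed only by the camera, at about 0.21 of 0.22 rad.

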